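Close the spice mill with its wing-nut cover

TASK

Put the cover with the wing nut on the spice mill, the steel drum with an upright stud in its middle, so that the stud enters the cover's centre hole and the cover lies flat on the drum's rim. Then turn the wing nut clockwise, seen from above, until it is snug, and let go.

Things in the scene. Friction and masses are not known exactly. Their poses are not given: they have to be found in the camera images.
- wing_grip (a point): Grip point of the steel wing nut, which also lifts the cover: wings are one upright blade 50 mm long, 9 thick, from 27 to 64 mm above the cover's underside; this centre is 50 mm above it. x along the blade, y across it, z up. The nut sits on the axis of the round steel cover and stays on it. The similar disc with a round black knob is a pot lid, not this.
- wing_nut (a joint): Turn of the nut in the cover, rad: 0 to 0.15 at first (loose), grows clockwise from above, stop at 1.2 (snug). Stiff (0.02 N m), does not rise or fall. Held in the air, the cover turns along with the nut; with its weight on the rim it stays put while the nut turns, so the nut can be turned in the same grasp. Past the stop the cover turns along, harmlessly.
- cover_base (a point): Centre of the cover's underside, z up. The cover is a disc 136 mm across, 6 mm thick, with a boss 52 mm across reaching 24 mm above the underside; the hole in the underside is 32 mm across and 21 mm deep. 400 to 540 g with the nut. Lies on the counter at first; may be set on the drum at any yaw.
- mill_seat (a point): Centre of the mill drum's rim, at rim height, on the stud's axis; z up. Steel drum, fixed, 120 mm across, open, wall 6 mm, rim 55 mm above the counter; its stud, 12 mm across, ends 18 mm above the rim. A motor block 44 mm high adjoins it. The like-sized pan has no stud. Seated, the cover's underside lies at this height, centred within the stud's 10 mm play.
There are look-alikes about, which are no part of the job. What is shaped like the part that bears wing_grip but orange or red is not meant.

How it is judged:
On the way:
1. the cover lies flat on the mill's rim, over the stud, with the wing nut still loose (horizontal distance between cover_base and mill_seat below 0.013 m and z of cover_base in the frame of mill_seat between -0.004 and 0.004 m and angle between cover_base's own z axis and vertical below 0.1 rad and value of joint wing_nut below 0.6 rad), for 0.2 s.
At the end, for the whole second after the job is handed in: The cover lies flat (within 0.1 rad) on the mill's rim: its underside within 4 mm of rim height and its centre within 13 mm of the stud's axis; the wing nut has been turned to at least 0.95 rad (stop at 1.2) (horizontal distance between cover_base and mill_seat below 0.013 m and z of cover_base in the frame of mill_seat between -0.004 and 0.004 m and angle between cover_base's own z axis and vertical below 0.1 rad and value of joint wing_nut above 0.95 rad); the robot touches nothing.
It also fails if it takes over 48 s, if anything falls off the work surface, if the arm or the gripper's body presses on something with over 40 N, if the wrist force passes 120 N, or if a joint passes its speed limit or range.

ROBOT

A 6-joint arm with a two-finger parallel gripper is mounted at the origin on the work surface. World frame = base frame: x ahead of the robot, y to its left, z up, the work surface at z = 0. Lengths are in m, angles in rad, forces in N, time in s.
With the tool pointing down it reaches from about 0.25 to 0.725 m from the base axis. Payload 4 kg.
Tool frame: the origin (TCP) lies between the finger pads; the fingertips stand 11 mm ahead of it and the grasp point (between the pads) lies 8 mm behind it (r.tips_ahead is the distance from the TCP to the fingertips, in m); z points along the fingers, y is the line along which they close (so a half turn about z gives the same grasp; the last joint's range is limited). The gripper opens to 85 mm and grips with 20 to 120 N. Pads are 22 mm wide; open, the fingers measure 114 mm over their backs; the gripper's body (76 mm by 85 mm) begins 54 mm behind the grasp point. The pads swing forward as they close: fully open they stand 13 mm farther back than shut.
Start: joints at [-1.274, 0.241, 0.005, 1.335, 0, 1.571], TCP at [0.146, -0.478, 0.242] pointing down, gripper open.
Joint ranges: [-2.72, 2.72], [-1.05, 1.87], [-1.09, 1.28], [-1.99, 2.15], [-1.42, 1.44], [-3.14, 3.14]. Speed limits (rad/s): [2.79, 2.79, 3.14, 3.14, 3.14, 3.14].

INTERFACE

Orientations are given as a rotation vector (axis times angle).
In Python, from rig import r gives the robot as it stands.
- The arm moves only by the shell command python3 -m crank 'ROWS' [FORCE]. ROWS is a JSON object of lists of equal length, an entry for each row: "translation": the shift along the world's x, y, z in m, a list of three; "turn": the turn about the world's z in degrees; "jaw": the finger opening in m, from 0 to 0.0854. A call has 1 to 8 rows; each row is the pose to reach, as a shift and turn from the pose commanded when the call began; what a row does not reach only later rows make up. A row lasts 1/8 s, in which the tool goes at most 62.5 mm and 10.7 degrees, less where a joint would pass 70% of its speed; a pose out of reach is approached as far as the arm can. A call with a gripper value outside its range is refused whole. The fingers move at their own pace and stop on an object; FORCE is the grip in N (left out, the last holds). Time passes only in rows, so rows that repeat a pose let the fingers close. It gives the time, the measured TCP pose, the force, the opening and the grip force at its end, in the units of the state.
- r.get_state(): the state, without advancing time (a new reading comes with each control period).
- r.capture(name): name is "scene" or "top" or "wrist"; returns the picture (420x560x3 uint8, red, green, blue); there is no depth.
- r.get_calibration(name): a dict with "fx", "fy", "cx", "cy" (pixels), "rvec" (rotation vector, rad) and "tvec" (3), from world to camera coordinates, as OpenCV has them. Camera axes: x right, y down, z forward; pixel columns grow to the right and rows downward; lengths in m; the calibration is good to about 2 mm. A picture is of the moment at which its call begins: read the wrist's pose just before it. get_calibration takes no time and is no camera call; for the wrist camera it gives the pose at the moment of the call.
- r.hand_in(): hands the job in; it is judged then, once.
Trained networks look in the newest picture that a camera, given by its name, has taken for a name from the list of things; names that differ only in an ending like _2 or _b are one class to them, and where a whole thing is asked for, a point or a joint stands for the part that bears it (a point fixed in the world has none). Each returns a list of dicts, best first, with "p" (0 to 1); they miss things now and then, are a little off and sometimes report something else, mostly with a low value. They report only what shows in the picture. A call takes as long as a camera call. They do not tell look-alikes from the thing itself.
- r.silhouettes(camera, thing): "mask" (420x560 bool, what is visible of it) and "uv" ([column, row] in pixels, amid what is visible of it).
- r.landmark_of(camera, thing): "uv" ([column, row] in pixels: a listed point, or the origin of a listed thing).
The state is a dict: "clock": time; "q": joint angles; "joint_velocities": joint speeds; "effort": joint torques, N m; "tool_pos": TCP position; "tool_rot": TCP orientation; "force": force on the tool from outside, world axes, zero at the start; "wrist_torque": the same for the moment, N m; "opening": finger opening in m; "gripper_force": force on a finger pad.
Only numpy, scipy, OpenCV 4.12 (cv2) and the standard library are available. Lean on these libraries where they do the work, as an engineer would, in place of code of your own. Each camera call takes 0.05 s, during which the arm holds its last target. There are 200 camera calls.

## Working session

There is one attempt and no reset: what is moved stays moved. The work goes in short steps, Python scripts to look and compute and a shell command to move; the robot and the scene stay as the last step left them, time stands still between calls to the robot, and variables do not carry over. Pictures are saved under pics/ and viewed, at most 10 in all, crops included, and the job is handed in when it is done.

```bash
mkdir -p pics; ls; cat > h.py <<'E'
import numpy as np, cv2
from rig import r
def ray(cam,uv):
    c=r.get_calibration(cam); R=cv2.Rodrigues(np.array(c['rvec'],float))[0]; t=np.array(c['tvec'],float)
    d=R.T@np.array([(uv[0]-c['cx'])/c['fx'],(uv[1]-c['cy'])/c['fy'],1.]); o=-R.T@t
    return o,d
def at_z(cam,uv,z):
    o,d=ray(cam,uv); return o+d*(z-o[2])/d[2]
def proj(cam,p):
    c=r.get_calibration(cam); K=np.array([[c['fx'],0,c['cx']],[0,c['fy'],c['cy']],[0,0,1.]])
    return cv2.projectPoints(np.array(p,float).reshape(-1,3),np.array(c['rvec'],float),np.array(c['tvec'],float),K,None)[0].reshape(-1,2)
def shot(cam,name):
    im=r.capture(cam); cv2.imwrite('pics/'+name,im[:,:,::-1]); return im
E
python3 - <<'E'
from h import *
shot('top','t1.png'); shot('scene','s1.png')
for cam in('top','scene'):
    for th,z in(('wing_grip',.05),('mill_seat',.055),('cover_base',0)):
        for d in r.landmark_of(cam,th): print(cam,th,round(d['p'],2),np.round(d['uv']),np.round(at_z(cam,d['uv'],z),3))
print(r.get_state())
E
```

```text
pics
top wing_grip 0.94 [155. 284.] [0.372 0.229 0.05 ]
top wing_grip 0.9 [370. 291.] [ 0.349 -0.172  0.05 ]
top wing_grip 0.8 [272. 229.] [0.47  0.008 0.05 ]
top mill_seat 0.58 [117. 167.] [0.595 0.301 0.055]
top cover_base 0.91 [160. 284.] [0.37 0.23 0.  ]
top cover_base 0.9 [272. 229.] [0.474 0.008 0.   ]
top cover_base 0.7 [364. 290.] [ 0.347 -0.173  0.   ]
scene wing_grip 0.85 [261. 132.] [ 0.341 -0.179  0.05 ]
scene wing_grip 0.81 [292. 213.] [0.467 0.012 0.05 ]
scene wing_grip 0.78 [420. 242.] [0.367 0.227 0.05 ]
scene mill_seat 0.7 [389. 363.] [0.589 0.298 0.055]
scene cover_base 0.93 [287. 226.] [0.469 0.004 0.   ]
scene cover_base 0.7 [412. 256.] [0.37  0.227 0.   ]
scene cover_base 0.57 [262. 148.] [ 0.34 -0.18  0.  ]
{'clock': 0.4, 'q': array([-1.27396176e+00,  2.40738196e-01,  4.80191842e-03,  1.33517666e+00,
        1.20133094e-05,  1.57079614e+00]), 'joint_velocities': array([ 0.00129621, -0.00151996,  0.0024347 , -0.00014552,  0.00033596,
       -0.00172444]), 'effort': array([-3.13599787e-05, -3.71780634e+01,  2.52330780e+01,  5.34094259e-03,
       -1.10514629e-04, -1.43405117e-05]), 'tool_pos': array([ 0.14622563, -0.47805059,  0.24216163]), 'tool_rot': array([-3.10674362e+00, -4.64510458e-01,  5.48723523e-05]), 'force': array([-0.715265  ,  0.25100719, -0.36789386]), 'wrist_torque': array([ 0.03982913, -0.00026076, -0.02094695]), 'gripper_force': 0.0, 'opening': 0.08548098707231183}
```

View pics/t1.png

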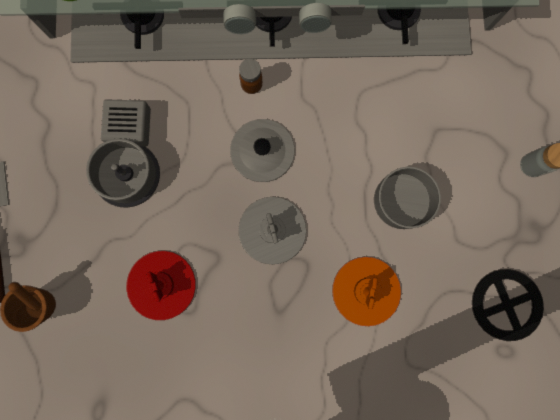

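View pics/s1.png

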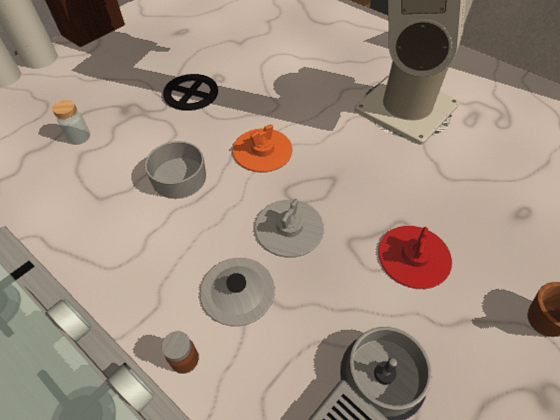

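The top picture shows these candidates: steel cover with wing nut (272,229), red look-alike (160,284), orange look-alike (367,290), pot lid with black knob (262,150). For the drum, the mill with stud and motor block is at (123,172), and the pan without a stud is at (408,197). I choose the steel cover at (272,229) and the mill at (123,172), and check both in one crop.

```bash
python3 - <<'E'
from h import *
t=cv2.imread('pics/t1.png')
a=cv2.resize(t[185:275,225:320],(380,360),interpolation=3); b=cv2.resize(t[130:220,75:170],(380,360),interpolation=3)
cv2.imwrite('pics/c1.png',np.hstack([a,b]))
for th in('wing_grip','mill_seat'):
  for cam in('top','scene'):
    r.capture(cam)
    for d in r.silhouettes(cam,th):
        ys,xs=np.nonzero(d['mask']); print(cam,th,round(d['p'],2),np.round(d['uv']),xs.min(),xs.max(),ys.min(),ys.max())
E
```

```text
top wing_grip 0.91 [157. 283.] 147 166 272 301
top wing_grip 0.88 [369. 291.] 361 377 278 307
top wing_grip 0.81 [270. 229.] 264 279 214 241
scene wing_grip 0.74 [262. 135.] 250 272 125 147
scene wing_grip 0.56 [294. 216.] 281 297 199 227
scene wing_grip 0.55 [421. 248.] 409 427 228 258
top mill_seat 0.6 [126. 159.] 85 159 100 207
scene mill_seat 0.78 [380. 380.] 308 430 327 419
scene mill_seat 0.22 [289. 226.] 255 322 199 257
```

View pics/c1.png

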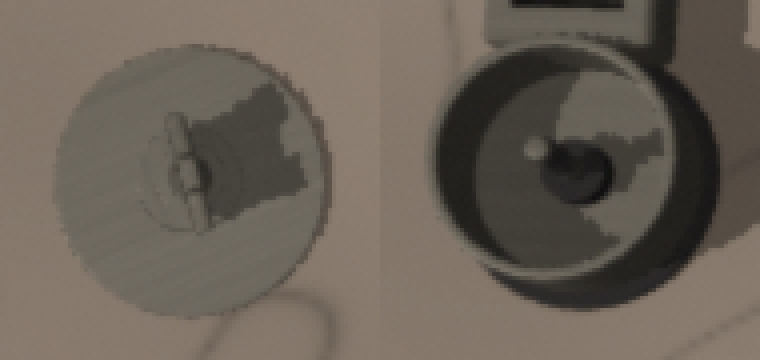

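The left crop shows the steel cover with its blade running from about px (269.5,213.7) to (275.7,242.5) in the top picture. The right crop shows the mill: rim centre about (118,169.5), stud tip (114.3,167.5).

```bash
python3 - <<'E'
from h import *
a=at_z('top',(269.5,213.7),.062);b=at_z('top',(275.7,242.5),.062)
print('blade',a,b,(a+b)/2,np.degrees(np.arctan2(*(a-b)[1::-1])))
print('rim',at_z('top',(118,169.5),.055),'stud',at_z('top',(114.3,167.5),.073), 'scene stud',at_z('scene',(392,363),.073))
s=r.get_state(); R=cv2.Rodrigues(s['tool_rot'])[0]; print('tool x deg',np.degrees(np.arctan2(R[1,0],R[0,0])),'y',np.degrees(np.arctan2(R[1,1],R[0,1])),R[:,2])
E
```

```text
blade [0.49757563 0.01173422 0.062     ] [0.44337428 0.00145882 0.062     ] [0.47047495 0.00659652 0.062     ] 10.73464583910536
rim [0.58994563 0.29822532 0.055     ] stud [0.58994613 0.29885712 0.073     ] scene stud [0.59255193 0.3012113  0.073     ]
tool x deg 17.006517579104266 y -72.99348250370409 [ 4.05003759e-05 -5.13752097e-05 -9.99999998e-01]
```

```bash
python3 -m crank '{"translation":[[0.033,0.05,0],[0.066,0.1,0],[0.1,0.15,0],[0.133,0.2,0],[0.166,0.25,0],[0.2,0.3,0],[0.233,0.35,0],[0.267,0.4,0]],"turn":[-1,-2,-3,-4,-5,-6,-6,-6],"jaw":[0.06,0.06,0.06,0.06,0.06,0.06,0.06,0.06]}' 40
python3 -m crank '{"translation":[[0.03,0.045,-0.02],[0.057,0.085,-0.04],[0.057,0.085,-0.06],[0.057,0.085,-0.07],[0.057,0.085,-0.07]],"turn":[0,0,0,0,0],"jaw":[0.06,0.06,0.06,0.06,0.06]}'
python3 - <<'E'
from h import *
print(r.get_state()['clock'])
shot('wrist','w1.png')
for d in r.landmark_of('wrist','wing_grip'): print(d['p'],d['uv'],at_z('wrist',d['uv'],.05))
for d in r.silhouettes('wrist','wing_grip'): print(d['p'],d['uv'],at_z('wrist',d['uv'],.05))
s=r.get_state(); print(s['tool_pos'],s['q'])
E
```

```text
clock: 1.8
tool_pos: [0.4142, -0.0764, 0.2427]
tool_rot: [3.126, 0.301, 0.002]
force: [0.3, -0.8, 0.5]
opening: 0.0599
gripper_force: 0.0
clock: 2.42
tool_pos: [0.4695, 0.0065, 0.1718]
tool_rot: [-3.127, -0.3, 0.003]
force: [-0.4, -0.2, 0.1]
opening: 0.06
gripper_force: 0.0
2.425
0.84 [33.3, 260.9] [0.36694032 0.23142211 0.05      ]
0.63 [279.3, 201.1] [0.47186289 0.00886125 0.05      ]
0.83 [39.9, 254.0] [0.37596887 0.22486113 0.05      ]
0.74 [278.4, 195.2] [0.47737443 0.01068208 0.05      ]
[0.47068205 0.0062505  0.17328058] [ 1.32891646e-02  2.25386527e-01 -2.00306485e-01  1.14330872e+00
 -1.65550218e-05  2.96412070e+00]
```

View pics/w1.png

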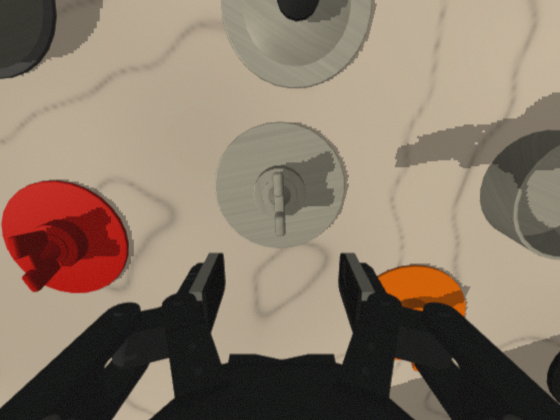

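The wrist view shows the steel cover at (281,185), its blade upright in the image from (278,170) to (280,235), so the yaw is aligned. Joint 6 is close to its upper limit and the later clockwise turn would run into it, so I turn the tool a half turn first.

```bash
J='"jaw":[0.06,0.06,0.06,0.06,0.06,0.06,0.06,0.06]'; python3 -m crank '{"translation":[[0,0,0],[0,0,0],[0,0,0],[0,0,0],[0,0,0],[0,0,0],[0,0,0],[0,0,0]],"turn":[10,20,30,40,50,60,70,80],"jaw":[0.06,0.06,0.06,0.06,0.06,0.06,0.06,0.06]}' 40
python3 -m crank '{"translation":[[0,0,0],[0,0,0],[0,0,0],[0,0,0],[0,0,0],[0,0,0],[0,0,0],[0,0,0]],"turn":[10,20,30,40,50,60,70,80],"jaw":[0.06,0.06,0.06,0.06,0.06,0.06,0.06,0.06]}' 40
python3 -m crank '{"translation":[[0.001,0.001,-0.02],[0.001,0.001,-0.04],[0.001,0.001,-0.04]],"turn":[10,20,20],"jaw":[0.06,0.06,0.06]}' 40
python3 - <<'E'
from h import *
shot('wrist','w2.png')
for d in r.landmark_of('wrist','wing_grip'): print(d['p'],d['uv'],at_z('wrist',d['uv'],.05))
s=r.get_state(); print(s['tool_pos'],s['q'])
E
```

```text
clock: 3.58
tool_pos: [0.4708, 0.0063, 0.1734]
tool_rot: [2.196, 2.245, 0.002]
force: [0.2, -0.3, 0.7]
opening: 0.06
gripper_force: 0.0
clock: 4.58
tool_pos: [0.4708, 0.0063, 0.1734]
tool_rot: [0.239, 3.13, 0.0]
force: [0.5, 0.8, -0.7]
opening: 0.0599
gripper_force: 0.0
clock: 4.95
tool_pos: [0.4704, 0.0074, 0.1319]
tool_rot: [0.296, -3.126, -0.0]
force: [-1.3, -0.1, -0.2]
opening: 0.0598
gripper_force: 0.0
0.86 [283.5, 217.9] [0.47304512 0.00996699 0.05      ]
[0.47175863 0.00753596 0.13332145] [ 1.59761439e-02  2.64138958e-01 -2.62081123e-01  1.04314830e+00
 -5.36069369e-06 -1.72726617e-01]
```

View pics/w2.png

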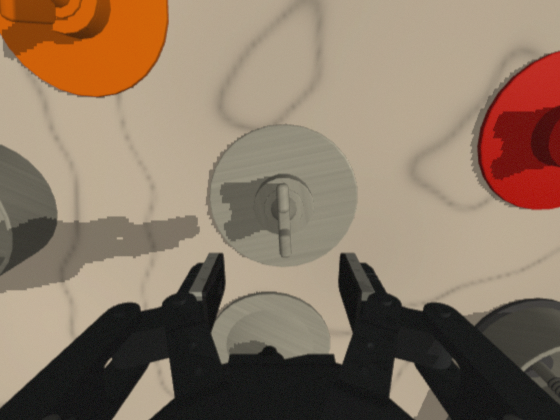

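The blade at (283,218) lies between the fingers, about 2 mm off to +y. I descend, grip and lift.

```bash
python3 -m crank '{"translation":[[0.001,0.002,-0.03],[0.001,0.002,-0.06],[0.001,0.002,-0.08],[0.001,0.002,-0.089],[0.001,0.002,-0.089],[0.001,0.002,-0.089],[0.001,0.002,-0.089],[0.001,0.002,-0.089]],"turn":[0,0,0,0,0,0,0,0],"jaw":[0.06,0.06,0.06,0.06,0.06,0,0,0]}' 70
python3 -m crank '{"translation":[[0,0,0],[0,0,0],[0,0,0.01],[0,0,0.03],[0,0,0.06],[0,0,0.09],[0,0,0.11],[0,0,0.11]],"turn":[0,0,0,0,0,0,0,0],"jaw":[0,0,0,0,0,0,0,0]}' 70
python3 - <<'E'
from h import *
shot('wrist','w3.png'); s=r.get_state(); print(s['tool_pos'],s['opening'],s['q'][5],s['wrist_torque'],s['force'])
for cam in('top','scene'):
    r.capture(cam)
    for d in r.landmark_of(cam,'cover_base'): print(cam,d['p'],d['uv'],at_z(cam,d['uv'],s['tool_pos'][2]-.044))
E
```

```text
clock: 6.05
tool_pos: [0.4728, 0.0096, 0.0441]
tool_rot: [-0.301, 3.126, -0.001]
force: [-1.9, 0.2, 4.5]
opening: 0.0074
gripper_force: 68.3
clock: 7.05
tool_pos: [0.473, 0.01, 0.1544]
tool_rot: [-0.301, 3.124, -0.0]
force: [-0.2, -0.4, -4.3]
opening: 0.0078
gripper_force: 68.6
[0.47207808 0.00993269 0.1531995 ] 0.007217226971065857 -0.17116600295196988 [-0.01668942  0.01385262  0.00533974] [-0.35323372  0.07405569 -4.35354051]
top 0.97 [159.2, 282.6] [0.37717934 0.20518878 0.1091995 ]
top 0.81 [363.3, 292.2] [ 0.35144109 -0.14799109  0.1091995 ]
scene 0.79 [260.7, 147.7] [ 0.41990496 -0.10502575  0.1091995 ]
scene 0.69 [409.4, 254.2] [0.44270108 0.23273815 0.1091995 ]
scene 0.64 [290.1, 193.4] [0.47003402 0.00967673 0.1091995 ]
```

View pics/w3.png

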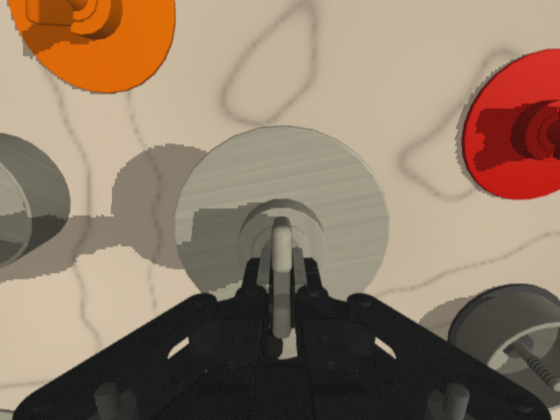

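The cover hangs level from the grip, with its disc edges at columns 176 to 389 and its top at row 126, and the measured weight is 4.35 N. Now I compare the cover centre with the TCP.

```bash
python3 - <<'E'
from h import *
from scipy.optimize import least_squares
s=r.get_state(); im=cv2.imread('pics/w3.png')
z=s['tool_pos'][2]-.038
pts=[(176,232),(389,232),(282,126),(213,150),(350,150)]
W=np.array([at_z('wrist',p,z)[:2] for p in pts[:3]])
# centre from 3 edge points
f=least_squares(lambda c:np.hypot(*(W-c[:2]).T)-c[2],[.47,.01,.068]).x
print('disc centre,r',f,'tcp',s['tool_pos'])
for d in r.landmark_of('wrist','mill_seat'): print(d['p'],d['uv'],at_z('wrist',d['uv'],.055))
E
```

```text
disc centre,r [0.46766886 0.0104318  0.0666181 ] tcp [0.47107624 0.00987641 0.15188359]
0.82 [544.6, 370.9] [0.58668866 0.30066435 0.055     ]
```

```bash
python3 -m crank '{"translation":[[0.017,0.041,0.01],[0.035,0.083,0.01],[0.052,0.124,0.01],[0.069,0.165,0.01],[0.086,0.206,0.01],[0.104,0.248,0],[0.121,0.289,0],[0.121,0.289,0]],"turn":[0,0,0,0,0,0,0,0],"jaw":[0,0,0,0,0,0,0,0]}' 70
python3 -m crank '{"translation":[[0,0,-0.01],[0,0,-0.02],[0,0,-0.027],[0,0,-0.027]],"turn":[0,0,0,0],"jaw":[0,0,0,0]}' 70
python3 - <<'E'
from h import *
s=r.get_state(); print(s['clock'],s['tool_pos'],s['force'],s['q'])
a=shot('scene','s2.png'); b=shot('top','t2.png')
A=cv2.resize(a[270:420,300:480],(432,360)); B=cv2.resize(b[110:220,60:180],(360,330)); B=cv2.copyMakeBorder(B,0,30,0,0,0)
cv2.imwrite('pics/c2.png',np.hstack([A,B])[:,:,::-1])
E
```

```text
clock: 8.35
tool_pos: [0.5932, 0.3021, 0.1506]
tool_rot: [0.307, -3.125, -0.0]
force: [0.3, -1.0, -5.0]
opening: 0.0076
gripper_force: 69.1
clock: 8.85
tool_pos: [0.5926, 0.2978, 0.1254]
tool_rot: [0.3, -3.125, 0.001]
force: [0.3, 0.8, -4.8]
opening: 0.008
gripper_force: 69.2
8.85 [0.59258528 0.2978417  0.12536855] [ 0.30204645  0.84880772 -4.76475325] [4.65729708e-01 6.31611715e-01 3.00803707e-01 1.24206775e+00
 1.58021733e-05 2.74588225e-01]
```

View pics/c2.png

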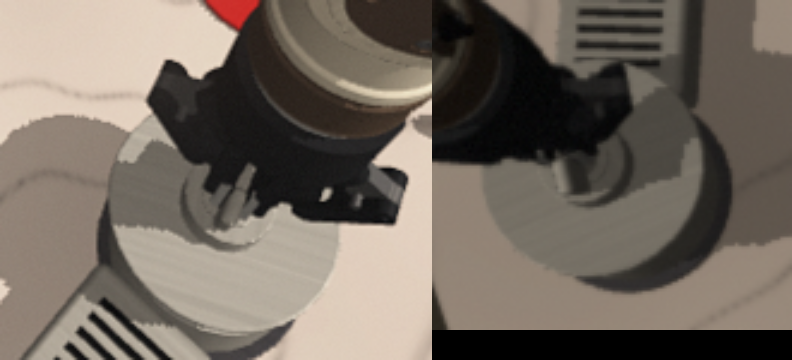

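The cover is held level above the mill. Its right edge is at px 150, its left edge at 77 and its bottom at row 203 in the top picture. I check the centre from these.

```bash
python3 - <<'E'
from h import *
from scipy.optimize import least_squares
def fit(cam,pts,z):
    W=np.array([at_z(cam,p,z)[:2] for p in pts]); f=least_squares(lambda c:np.hypot(*(W-c).T)-.068,[.59,.3]); return f.x,f.fun
def up(p,s,x0,y0): return (p[0]/s+x0,p[1]/s+y0)
print(fit('top',[up((x-432,y),3,60,110) for x,y in[(703,165),(482,180),(578,278),(680,240),(515,247)]],.0875))
print(fit('scene',[up(p,2.4,300,270) for p in[(108,185),(338,240),(230,331),(145,285),(320,290)]],.0865))
E
```

```text
(array([0.58927773, 0.29410279]), array([-0.00190948,  0.00012038, -0.00012097,  0.00150075, -0.00125125]))
(array([0.58816812, 0.29580281]), array([-0.00090794, -0.00083886,  0.00097956, -0.00062052, -0.00066082]))
```

```bash
python3 -m crank '{"translation":[[0.001,0.004,0],[0.001,0.004,-0.006],[0.001,0.004,-0.012],[0.001,0.004,-0.017],[0.001,0.004,-0.021],[0.001,0.004,-0.023],[0.001,0.004,-0.025],[0.001,0.004,-0.025]],"turn":[0,0,0,0,0,0,0,0],"jaw":[0,0,0,0,0,0,0,0]}' 70
python3 -m crank '{"translation":[[0,0,-0.001],[0,0,-0.001]],"turn":[0,0],"jaw":[0,0]}' 70
```

```text
clock: 9.95
tool_pos: [0.5942, 0.3028, 0.1012]
tool_rot: [0.301, -3.127, 0.0]
force: [0.6, 0.5, -4.4]
opening: 0.0076
gripper_force: 69.3
clock: 10.2
tool_pos: [0.5943, 0.3028, 0.1004]
tool_rot: [-0.301, 3.127, 0.0]
force: [-0.2, 0.1, -4.4]
opening: 0.0075
gripper_force: 69.3
```

```bash
python3 -m crank '{"translation":[[0,0,-0.001],[0,0,-0.001],[0,0,-0.001]],"turn":[0,0,0],"jaw":[0,0,0]}' 70
python3 -m crank '{"translation":[[0,0,-0.001],[0,0,-0.001],[0,0,-0.001]],"turn":[0,0,0],"jaw":[0,0,0]}' 70
```

```text
clock: 10.58
tool_pos: [0.5942, 0.3029, 0.0993]
tool_rot: [0.301, -3.127, 0.0]
force: [0.1, -0.2, -5.0]
opening: 0.0074
gripper_force: 69.3
clock: 10.95
tool_pos: [0.5943, 0.3029, 0.0992]
tool_rot: [-0.301, 3.126, 0.0]
force: [-2.4, -0.8, 2.3]
opening: 0.0072
gripper_force: 70.1
```

The cover is seated: the vertical load passed to the rim at the expected height. Now I turn clockwise, compensating a grasp offset of about 4 mm along the blade.

```bash
python3 -m crank '{"translation":[[0,0,0],[0,0,0],[0,-0.0006,0],[-0.0001,-0.0013,0],[-0.0003,-0.002,0],[-0.0006,-0.0027,0],[-0.001,-0.0033,0],[-0.001,-0.0033,0]],"turn":[0,0,-10,-20,-30,-40,-50,-50],"jaw":[0,0,0,0,0,0,0,0]}' 70
python3 -m crank '{"translation":[[-0.0005,-0.0004,0],[-0.001,-0.0008,0],[-0.0013,-0.001,0],[-0.0013,-0.001,0]],"turn":[-10,-20,-28,-28],"jaw":[0,0,0,0]}' 70
python3 - <<'E'
from h import *
s=r.get_state(); print(s['wrist_torque'])
a=shot('scene','s3.png'); b=shot('top','t3.png')
A=cv2.resize(a[270:420,300:480],(432,360)); B=cv2.resize(b[110:220,60:180],(360,330)); B=cv2.copyMakeBorder(B,0,30,0,0,0)
cv2.imwrite('pics/c3.png',np.hstack([A,B])[:,:,::-1])
E
```

```text
clock: 11.95
tool_pos: [0.5936, 0.3003, 0.0992]
tool_rot: [1.045, 2.962, 0.003]
force: [-2.3, 0.5, 4.8]
opening: 0.0081
gripper_force: 70.5
clock: 12.45
tool_pos: [0.5933, 0.2991, 0.0992]
tool_rot: [1.728, 2.621, 0.004]
force: [0.7, 0.2, 5.0]
opening: 0.0076
gripper_force: 70.5
[ 0.00211847 -0.08696382 -0.09199195]
```

View pics/c3.png

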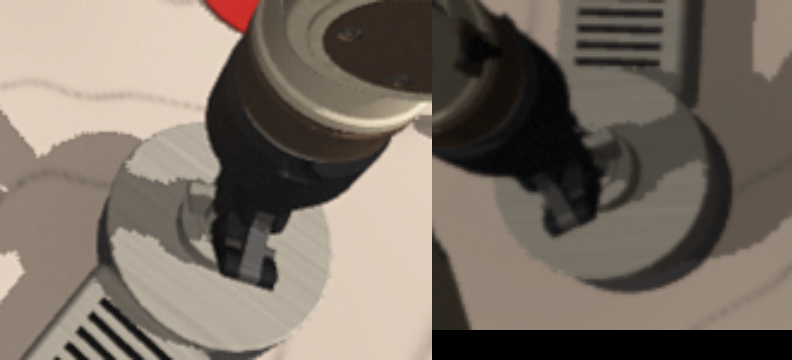

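```bash
python3 -m crank '{"translation":[[-0.0005,0,0],[-0.0007,0,0],[-0.0007,0,0]],"turn":[-8,-12,-12],"jaw":[0,0,0]}' 70
python3 -c "
from h import *
print(r.get_state()['wrist_torque'])"
python3 -m crank '{"translation":[[0,0,0],[0,0,0],[0,0,0],[0,0,0.01],[0,0,0.03],[0,0,0.07],[0,0,0.11],[0,0,0.11]],"turn":[0,0,0,0,0,0,0,0],"jaw":[0.04,0.04,0.04,0.04,0.04,0.04,0.04,0.04]}'
python3 - <<'E'
from h import *
s=r.get_state(); print(s['clock'],s['tool_pos'],s['force'])
a=shot('wrist','w4.png'); b=shot('top','t4.png')
for c in('top','wrist'):
  for t,z in(('wing_grip',.105),('cover_base',.055)):
    for d in r.landmark_of(c,t): print(c,t,d['p'],d['uv'],at_z(c,d['uv'],z))
B=cv2.resize(b[110:220,60:180],(360,330)); B=cv2.copyMakeBorder(B,0,90,0,0,0)
A=cv2.resize(a,(440,330)); A=cv2.copyMakeBorder(A,0,90,0,0,0)
cv2.imwrite('pics/c4.png',np.hstack([A,B])[:,:,::-1])
E
```

```text
clock: 12.92
tool_pos: [0.5921, 0.2988, 0.0991]
tool_rot: [1.994, 2.426, 0.003]
force: [-0.5, -0.0, 6.1]
opening: 0.0079
gripper_force: 70.7
[-0.01023269  0.02786019  0.16201071]
clock: 13.92
tool_pos: [0.5935, 0.2997, 0.214]
tool_rot: [1.995, 2.421, 0.014]
force: [-0.2, 0.4, -0.0]
opening: 0.0405
gripper_force: 0.0
13.925 [0.59350649 0.2996756  0.21401233] [-0.24686567  0.4260485  -0.02614651]
top wing_grip 0.8 [370.8, 293.2] [ 0.3490611  -0.16189633  0.105     ]
top wing_grip 0.63 [105.4, 158.4] [0.59975689 0.30356359 0.105     ]
top cover_base 0.86 [364.0, 288.5] [ 0.3541489  -0.16072675  0.055     ]
top cover_base 0.78 [159.3, 284.1] [0.37220401 0.21871974 0.055     ]
top cover_base 0.63 [115.9, 167.7] [0.59352885 0.30226222 0.055     ]
wrist wing_grip 0.78 [58.0, 219.4] [0.40688422 0.25354336 0.105     ]
wrist cover_base 0.95 [274.1, 191.3] [0.58331891 0.29958865 0.055     ]
wrist cover_base 0.83 [88.1, 202.5] [0.40123231 0.25199139 0.055     ]
```

View pics/c4.png

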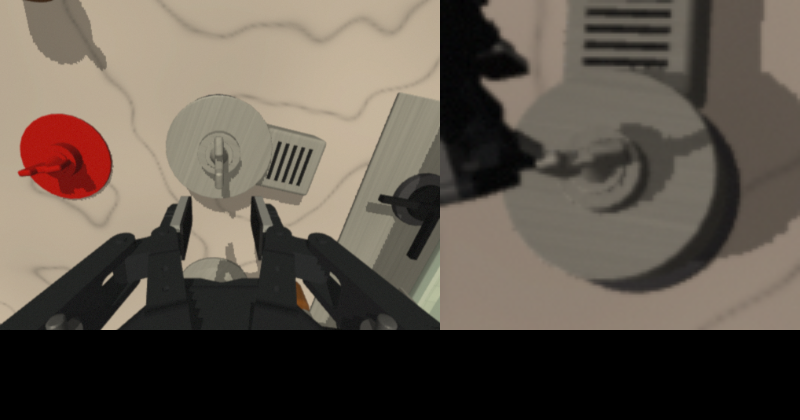

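The cover lies on the rim and the gripper is clear. In the wrist view the grain, nearly horizontal before, is now nearly upright relative to the blade. I measure the nut turn from the grain direction and the seating from the disc circle.

```bash
python3 - <<'E'
from h import *
from scipy.optimize import least_squares
def grain(f,c,rad,r0):
    g=cv2.GaussianBlur(cv2.cvtColor(cv2.imread('pics/'+f),6).astype(np.float32),(0,0),.8)
    gx,gy=cv2.Sobel(g,5,1,0),cv2.Sobel(g,5,0,1); Y,X=np.mgrid[:420,:560]; d=np.hypot(X-c[0],Y-c[1])
    m=(d<rad)&(d>r0)&(np.hypot(gx,gy)<25)
    J=[(gx*gx)[m].sum(),(gx*gy)[m].sum(),(gy*gy)[m].sum()]
    th=.5*np.degrees(np.arctan2(2*J[1],J[0]-J[2]))
    return 'grain ccw deg from horiz',(-(th+90))%180, np.hypot(J[0]-J[2],2*J[1])/(J[0]+J[2])
print(grain('w2.png',(282,195),62,35)); print(grain('w4.png',(278,187),58,32))
m=[d for d in r.silhouettes('wrist','cover_base')]
for d in m:
    ys,xs=np.nonzero(d['mask']); print(d['p'],d['uv'],xs.min(),xs.max(),ys.min(),ys.max())
    if 150<d['uv'][0]<400 and d['uv'][1]<300:
        c=max(cv2.findContours(d['mask'].astype(np.uint8),0,1)[0],key=len).reshape(-1,2)
        W=np.array([at_z('wrist',p,.058)[:2] for p in c]); print(least_squares(lambda f:np.hypot(*(W-f[:2]).T)-f[2],[.59,.3,.068],loss='soft_l1',f_scale=.002).x)
E
```

```text
('grain ccw deg from horiz', np.float32(11.861359), np.float32(0.6086962))
('grain ccw deg from horiz', np.float32(70.790924), np.float32(0.8048254))
0.78 [277.4, 186.0] 211 345 121 251
[0.58714114 0.30181025 0.0660906 ]
0.59 [83.3, 201.1] 23 142 144 252
0.44 [376.4, 203.7] 267 414 119 247
[0.68018776 0.30417752 0.04190126]
```

```bash
python3 -c "
from rig import r
print(r.hand_in())"
```

```text
the job is handed in; nothing more can be done
None
```

I put the cover on the mill and turned the wing nut clockwise about 90°. The last look showed the cover lying on the rim about 4 mm off the stud's axis and the nut turned about 1.03 rad or more (0.95 needed); I let go and handed the job in at about 14 s, with no verdict returned.

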